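Load the light-curing box and drop its drawer latch

ROBOT

A 6-joint arm with a two-finger parallel gripper is mounted at the origin on a cart in front of the work surface, level with it; the furniture and walls round the work are solid. World frame = base frame: x ahead of the robot, y to its left, z up, the work surface at z = 0. Lengths are in mm, angles in rad, forces in N, time in s.
With the tool pointing down it reaches from about 300 to 775 mm from the base axis. Payload 14.6 kg.
Tool frame: the origin (TCP) lies at the very end of the fingers, on their centre line; the grasp point (between the pads) lies 19 mm behind it; z points along the fingers, y is the line along which they close (so a half turn about z gives the same grasp; the last joint's range is limited). The gripper opens to 94 mm and grips with 3 to 60 N. Pads are 16 mm wide; open, the fingers measure 119 mm over their backs; the gripper's body (75 mm by 177 mm) begins 78 mm behind the grasp point.
Start: joints at [-1.404, 0.3, 1.521, -0, 1.321, -0.067], TCP at [127.415, -535.028, 205.446] pointing down, gripper open.
Joint ranges: [-3.03, 3.03], [-0.79, 2.21], [0.23, 2.52], [-1.04, 4.18], [0, 3.07], [-2.55, 2.55]. Speed limits (rad/s): [2.22, 2.22, 2.57, 3.14, 3.14, 3.14].

INTERFACE

Orientations are given as [roll, pitch, yaw] about the fixed x, y, z axes, in that order (R = Rz(yaw) Ry(pitch) Rx(roll)).
In Python, from cell import manip, eyes, ticket gives the robot as it stands. The module is installed in compiled form; this text tells all that it offers.
- The arm moves only by the tool arm_command, never from a script. Its argument "plan" is a list of rows, each a list of 5 numbers: the opening, from -1 (shut) to 1 (fully open), then the shift along the tool's x, y, z in m, then the turn about the tool's z in rad. In form: [[jaw, dx, dy, dz, roll], ...]. A call has 1 to 20 rows; each row shifts and turns the commanded pose from where the row before left it, along the tool's axes as they then stand; what a row does not reach is not made up. A row lasts 1/8 s, in which the tool goes at most 62.5 mm and 10.7 degrees, less where a joint would pass 70% of its speed; a pose out of reach is approached as far as the arm can. A call is refused whole if a number of a shift passes 0.0625 or a number of a turn 0.188, either way. A call with a gripper value outside its range is refused whole. The fingers move at their own pace and stop on an object; "newtons" is the grip in N (left out, the last holds). Time passes only in rows, so rows that do not move let the fingers close. It gives the time, the measured TCP pose, the force, the opening and the grip force at its end, in the units of the state.
- manip.read_state(): the state, without advancing time (a new reading comes with each control period).
- eyes.camera(name): name is "scene" or "top" or "wrist"; returns a dict with "img" (400x640x3 uint8, blue, green, red), "z_map" (400x640 float32, mm along the optical axis (not along the pixel's ray), 0 where there is no reading), "fx", "fy", "cx", "cy" (pixels), "eye" and "orientation" of the camera in the world. Camera axes: x right, y down, z forward; pixel columns grow to the right and rows downward; lengths in mm; the calibration is good to about 2 mm. A picture is of the moment at which its call begins.
- ticket.sign_off(): hands the job in; it is judged then, once.
The state is a dict: "clock": time; "joints": joint angles; "qd": joint speeds; "effort": joint torques, N m; "eef_pos": TCP position; "eef_rot": TCP orientation; "wrist_force": force on the tool from outside, world axes, zero at the start; "moment": the same for the moment, N m; "finger_gap": finger opening in mm; "finger_force": force on a finger pad.
Only numpy, scipy, OpenCV 4.12 (cv2) and the standard library are available. Lean on these libraries where they do the work, as an engineer would, in place of code of your own. Each camera call takes 0.05 s, during which the arm holds its last target. There are 200 camera calls.

TASK

The light-curing box stands with its drawer pulled out. Set the stone model that has the full block base (not the open horseshoe one) gently down flat in the drawer, then lift the latch bar by its ball knob, push the drawer home against its springy seal until the bar is past the keeper's tooth, and let the bar drop fully into the notch so that it holds the drawer shut. The keeper has been readjusted a little, so find the notch by feel and never force the bar against the keeper; leave the other things on the bench where they are.

Things in the scene. Friction and masses are not known exactly. Their poses are not given: they have to be found in the camera images.
- curing_box: Fixed low white cabinet, 165 mm deep, 220 wide, 93 high, vent slots and black dial on its grey top. Origin on the worktop under the middle of its front face; x points into the box (push the drawer along +x to shut it), y to the left of someone facing the front, z up.
- seal_face (a point): Middle of the front of the black seal frame round the opening, 20 mm before the face, axes as the box. Slow foam, springs along x: the drawer panel meets it at a drawer reading of about 19 mm, where it pushes back with 2 N, rising 0.35 N per mm to 8.7 N near reading 0, plus 1.5 N per 10 mm/s of pushing speed. Drawer friction adds 1.2 N.
- notch_mark (a point): Where the keeper's notch floor (62 mm up) would be at middle setting, box axes. Rigid steel keeper on the right flank, 10 mm thick in y: square tooth (top 77 mm up, 12 mm long), behind it (+x) the open-topped notch, 8.2 mm wide, then a back stop 110 mm high. It is screwed through slots and really stands up to 8 mm farther in or out along x, which is not measured. Over 15 N bends it.
- drawer (a joint): How far the drawer is out, m: about 0.14 to 0.155 at the start. At the keeper's middle setting the bar touches the back stop at 0.0083 and the tooth's rear at 0.0105. When latched the seal holds the bar against the tooth, at 0.0025 to 0.0185 depending on the keeper. White panel 212 mm wide, 14 thick, its top 86 mm above the worktop.
- latch_bar (a joint): Angle, rad: 0 = level (at the start and fully down in the notch), grows as lifted, limit 0.20; falls by its weight (0.25 kg). Steel strip 227 mm long, 16 high, 6 thick in x, across the panel's front, underside 64 mm up; pivots about x at box y = +85 mm; free end sticks out at the right over the keeper. Passes the tooth above 0.064; lying on top of the tooth it stays at 0.064.
- latch_knob (a point): Centre of the black ball knob (22 mm across) on a post in front of the latch bar; 118 mm above the worktop with the bar level. Pinch it front to back (fingers closing along the box's x). 34 mm free behind the ball, 39 mm below its centre. Relative to the bar's pivot axis it is 155 mm right (-y) and 46 mm up: raised 20 mm along its arc it also shifts 7 mm left. That clears the tooth. Axes as the bar.
- tray_center (a point): Centre of the drawer's flat tray floor, 22 mm above the worktop, axes as the box. The tray is 139 mm long in x, 170 mm wide in y inside; side and rear walls stand 19 mm above its floor, the front panel is at -x. At the start the box's front face is at least 65 mm behind (+x of) this point.
- model_center (a point): Centre, half-way up, of the loose model to be cured: yellow dental stone, full six-sided block base 15 mm high, 59 mm from its flat front (-x) to its flat back (+x), 72 mm across y, a row of teeth on top to 26 mm; 0.10 to 0.20 kg. The point is 13 mm above its underside. Grasp the base across x; z up.
- arch_center (a point): Centre, half-way up, of the other stone model, to be left alone: an open horseshoe without block base, 54 by 72 by 22 mm, same stone.
- jar: Small screw-lid jar, blue lid, 54 mm in diameter, 62 mm high, origin under its centre; leave alone.
Mind the look-alikes: they are no part of the job. Leave any green look-alike of the part that bears model_center alone.

How it is judged (in metres and radians):
On the way, in this order (a step that is already met when the one before it is completed fails the run):
1. the full-base model lies flat inside the tray of the open drawer, let go (x of model_center in the frame of tray_center between -0.042 and 0.042 m and y of model_center in the frame of tray_center between -0.055 and 0.055 m and z of model_center in the frame of tray_center below 0.018 m and angle between model_center's own z axis and vertical below 0.1 rad and value of joint drawer above 0.08 m and contact force between the fingers and base_model below 0.2 N), for 0.2 s.
2. the drawer is pushed in against the seal with the latch bar lifted over the keeper (value of joint latch_bar above 0.055 rad and value of joint drawer below 0.0195 m), for 0.1 s.
At the end, for the whole second after the job is handed in: the latch bar is level again (below 0.02 rad) in the keeper's notch with the drawer shut (reading below 19.5 mm), and the full-base model lies flat (within 0.1 rad) and still inside the tray (centre within 42 mm of the tray's centre in x and 55 mm in y) (value of joint latch_bar below 0.02 rad and value of joint drawer below 0.0195 m and x of model_center in the frame of tray_center between -0.042 and 0.042 m and y of model_center in the frame of tray_center between -0.055 and 0.055 m and z of model_center in the frame of tray_center below 0.018 m and angle between model_center's own z axis and vertical below 0.1 rad and linear speed of base_model below 0.02 m/s); the robot touches nothing.
It fails at once if the latch bar, while held, is forced against the keeper (over 15 N) (contact force between keeper and latch_bar above 15 N and contact force between the fingers and latch_bar above 1 N).
It fails at once if the stone model is let go while more than 20 mm above the tray (contact force between the fingers and base_model below 0.01 N and z of model_center in the frame of tray_center above 0.034 m and x of model_center in the frame of tray_center between -0.07 and 0.07 m and y of model_center in the frame of tray_center between -0.085 and 0.085 m).
It fails at once if a bystander (horseshoe model, jar) is shifted by more than 20 mm (distance of any of arch_center, jar from where it was at the start of the episode above 0.02 m).
It also fails if it takes over 72 s, if anything falls off the work surface, if the arm or the gripper's body presses on something with over 40 N, if the wrist force passes 120 N, or if a joint passes its speed limit or range.

## Working session

There is one attempt and no reset: what is moved stays moved. The work goes in short steps, Python scripts to look and compute and a tool call to move; the robot and the scene stay as the last step left them, time stands still between calls to the robot, and variables do not carry over. Pictures are saved under pics/ and viewed, at most 10 in all, crops included, and the job is handed in when it is done.

Besides the shell and the picture viewer there is one more tool, called after "Request:" as name(argument=value, ...) on one line, values as JSON. arm_command: Moves the arm, as the interface text tells. Its arguments: {"type":"object","properties":{"plan":{"type":"array"},"newtons":{"type":"number"}},"required":["plan"]}

```bash
mkdir -p pics; cat > h.py <<'E'
import numpy as np, cv2
from cell import manip, eyes, ticket
from scipy.spatial.transform import Rotation as R
def cam(n):
    c=eyes.camera(n); o=np.array(c['orientation'],float)
    c['R']=o if o.shape==(3,3) else R.from_euler('xyz',o).as_matrix() if o.size==3 else R.from_quat(o).as_matrix()
    return c
def cloud(c):
    z=c['z_map']; v,u=np.mgrid[:z.shape[0],:z.shape[1]]
    p=np.dstack([(u-c['cx'])/c['fx']*z,(v-c['cy'])/c['fy']*z,z])
    w=p@c['R'].T+np.array(c['eye']); w[z<=0]=np.nan; return w
E
python3 - <<'E'
from h import *
for n in('scene','top'):
    c=cam(n); print(n,c['eye'],c['orientation'],c['fx']); cv2.imwrite(f'pics/{n}.png',c['img']); np.save(n+'.npy',cloud(c))
print(manip.read_state())
E
```

```text
scene [-60.58725543 727.55876465 706.14106009] [-2.14067212  0.01171471 -2.55242562] 444.76611490181836
top [ 374.16020524  -48.92460304 1322.22504878] [-3.0650616  -0.00441944 -1.5896234 ] 498.3035645386159
{'clock': 0.1, 'joints': array([-1.40361454e+00,  3.00388478e-01,  1.52153139e+00, -8.76520120e-07,
        1.32070253e+00, -6.65802685e-02]), 'qd': array([-9.83982461e-05, -3.12997654e-03, -8.78976625e-04, -1.29016174e-03,
        1.85496492e-04,  4.48882738e-04]), 'effort': array([ 1.02365553e-03, -5.32646406e+01, -3.53282690e+01,  7.08797760e-02,
        2.34999123e-02, -4.68025814e-05]), 'eef_pos': array([ 127.36856779, -534.80044205,  204.95267205]), 'eef_rot': array([-3.14056514e+00, -6.76626388e-05,  2.33762233e-01]), 'wrist_force': array([ 0.1267617 ,  0.34786163, -0.95387121]), 'moment': array([ 0.0052001 , -0.05069895, -0.01262287]), 'finger_force': 0.0, 'finger_gap': 94.03660967156661}
```

View pics/scene.png

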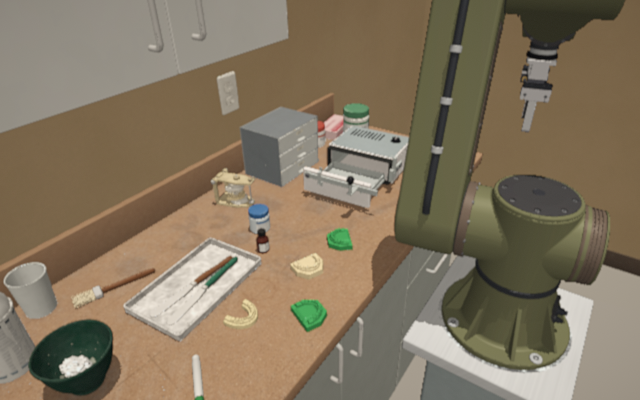

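View pics/top.png

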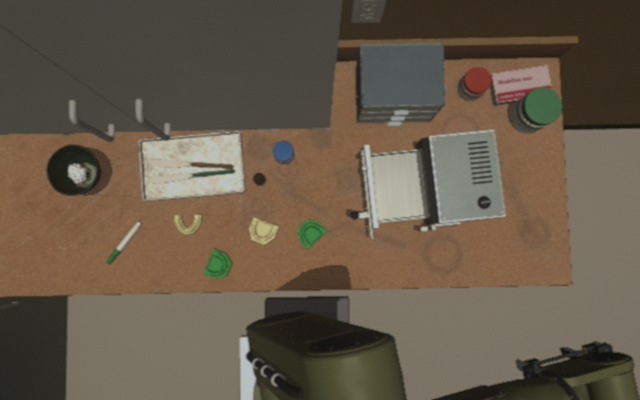

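Top view: candidates are full-base yellow (263,231), yellow horseshoe (187,222), green look-alikes (312,233) and (218,264). I choose (263,231). The box is at (465,178), panel at x≈370, knob ≈(355,215). Next is a close crop to check, plus measurements.

```bash
python3 - <<'E'
from h import *
im=cv2.imread('pics/top.png'); w=np.load('top.npy')
a=cv2.resize(im[200:260,235:295],(480,480),interpolation=cv2.INTER_CUBIC); 
b=cv2.resize(im[200:248,340:440][:, :],(800,384),interpolation=cv2.INTER_CUBIC)[:, :]
cv2.imwrite('pics/crop1.png',a)
hsv=cv2.cvtColor(im,cv2.COLOR_BGR2HSV)
# model
s=np.s_[205:255,240:290]; P=w[s]; z=P[...,2]; m=z>6
pts=P[m]; print('model n',m.sum(),'zmax',np.nanmax(z),np.percentile(pts[:,2],[10,50,90]))
r=cv2.minAreaRect(pts[:,:2].astype(np.float32)); print(r, cv2.boxPoints(r))
hull=cv2.convexHull(pts[:,:2].astype(np.float32))[:,0]; print(np.round(hull).astype(int).tolist())
# heights map around the box
def reg(v0,v1,u0,u1,lo,hi):
    P=w[v0:v1,u0:u1].reshape(-1,3); return P[(P[:,2]>lo)&(P[:,2]<hi)]
top=reg(125,230,415,510,85,100); r=cv2.minAreaRect(top[:,:2].astype(np.float32)); print('box',len(top),r,np.round(cv2.boxPoints(r),1).tolist())
pan=reg(140,240,358,382,70,92); r=cv2.minAreaRect(pan[:,:2].astype(np.float32)); print('panel',len(pan),r,np.round(cv2.boxPoints(r),1).tolist())
kn=reg(205,225,345,368,100,140); print('knob',len(kn),kn.mean(0) if len(kn) else '',kn[:,2].max() if len(kn) else '', kn.min(0),kn.max(0))
kp=reg(218,240,415,440,40,120); print('keeper',np.round(kp).astype(int).tolist()[:60])
tr=reg(150,222,378,424,10,30); print('tray',len(tr),np.median(tr[:,2]))
for n,(u,v) in dict(arch=(187,222),jar=(283,152),g1=(312,233),g2=(218,264)).items(): print(n,w[v-3:v+4,u-3:u+4].reshape(-1,3).mean(0))
E
```

```text
model n 555 zmax 32.60467197194657 [11.6344876  17.91871122 22.8111231 ]
((432.2897644042969, 77.72077941894531), (105.55120086669922, 116.5523681640625), 3.3870961666107178) [[376.1633   132.77711 ]
 [383.0494    16.42833 ]
 [488.41623   22.664444]
 [481.53012  139.01323 ]]
[[488, 23], [482, 126], [445, 137], [377, 124], [394, 42], [470, 26]]
box 6343 ((541.842529296875, -416.2261047363281), (235.8377227783203, 189.91189575195312), 4.231470584869385) [[417.20001220703125, -330.20001220703125], [431.29998779296875, -519.5999755859375], [666.4000244140625, -502.20001220703125], [652.4000244140625, -312.79998779296875]]
panel 815 ((515.3001098632812, -173.227294921875), (236.03578186035156, 48.29927062988281), 3.985522508621216) [[395.8999938964844, -157.3000030517578], [399.20001220703125, -205.5], [634.7000122070312, -189.10000610351562], [631.4000244140625, -140.89999389648438]]
knob 63 [ 454.43187829 -142.19549718  125.10276727] 134.8085560733523 [ 444.45869062 -152.68775371  112.84042334] [ 463.77487946 -132.3554076   134.80855607]
keeper [[445, -334, 86], [445, -335, 94], [445, -
[... 486 characters left out ...]
[437, -338, 90], [437, -341, 87], [437, -343, 90], [437, -346, 86], [437, -348, 92], [437, -350, 93], [437, -354, 86], [437, -334, 43], [437, -334, 53], [436, -334, 62], [436, -335, 72], [435, -334, 88], [435, -337, 85], [435, -339, 87], [435, -340, 92], [434, -342, 93], [435, -347, 85], [435, -348, 90], [435, -351, 90], [435, -354, 85], [434, -335, 48], [434, -335, 58], [433, -336, 67], [433, -338, 69], [434, -341, 65], [434, -346, 55], [434, -350, 48], [434, -354, 46], [434, -354, 56]]
tray 3016 21.899348219912667
arch [451.38062646 294.3726478   -0.91899669]
jar [622.53090982  33.00201002  61.84396751]
g1 [415.35268236 -37.12593519  19.23414116]
g2 [339.4154609  208.47299069  19.53479492]
```

View pics/crop1.png

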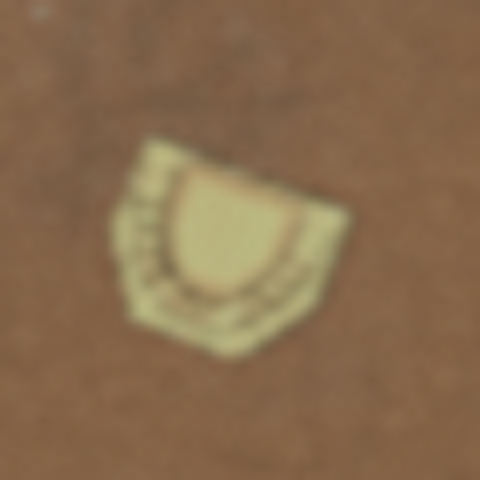

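The crop shows a full block base: back edge (152,135)-(350,215), flat front at (130,320)-(230,355). That is the right model. I'll fit the poses more exactly.

```bash
cat >> h.py <<'E'
def onplane(c,u,v,z):
    d=c['R']@np.array([(u-c['cx'])/c['fx'],(v-c['cy'])/c['fy'],1.]); e=np.array(c['eye']); return e+d*(z-e[2])/d[2]
def maskpoly(img,lo,hi,box):
    v0,v1,u0,u1=box; h=cv2.cvtColor(img,cv2.COLOR_BGR2HSV); m=np.zeros(img.shape[:2],np.uint8)
    m[v0:v1,u0:u1]=cv2.inRange(h[v0:v1,u0:u1],lo,hi); m=cv2.morphologyEx(m,cv2.MORPH_CLOSE,np.ones((5,5),np.uint8))
    k=max(cv2.findContours(m,cv2.RETR_EXTERNAL,cv2.CHAIN_APPROX_NONE)[0],key=cv2.contourArea); return cv2.convexHull(k)[:,0],k
def go(p,yaw,cur=None,cyaw=None):
    s=manip.read_state(); cur=s['eef_pos'] if cur is None else cur; cyaw=s['eef_rot'][2] if cyaw is None else cyaw
    d=np.array(p)-cur; t=-((yaw-cyaw+np.pi)%(2*np.pi)-np.pi)
    c,sn=np.cos(cyaw),np.sin(cyaw); before=[c*d[0]+sn*d[1],sn*d[0]-c*d[1],-d[2]]
    c,sn=np.cos(yaw),np.sin(yaw); after=[c*d[0]+sn*d[1],sn*d[0]-c*d[1],-d[2]]
    print('turn',round(t,4),'shift if before turn',np.round(before,1),'after turn',np.round(after,1),'norm',np.linalg.norm(d))
def rectyaw(P):
    (cx,cy),(a,b),an=cv2.minAreaRect(np.array(P,np.float32)); return (cx,cy),(a,b),an
E
python3 - <<'E'
from h import *
c=cam('top'); im=c['img']; w=cloud(c)
h=cv2.cvtColor(im,cv2.COLOR_BGR2HSV); print('hsv model',h[231,263],'bench',h[250,263])
hull,k=maskpoly(im,(20,70,130),(35,255,255),(205,258,238,292))
P=np.array([onplane(c,u,v,13)[:2] for u,v in hull]); print('area',cv2.contourArea(k),np.round(P).astype(int).tolist())
ap=cv2.approxPolyDP(hull[:,None],2.0,True)[:,0]; print(ap.tolist())
# extent along directions
for a in np.arange(-60,30,5):
    d=np.array([np.cos(np.radians(a)),np.sin(np.radians(a))]); q=P@d; n=P@np.array([-d[1],d[0]]); print(a,round(np.ptp(q),1),round(np.ptp(n),1),end=' | ')
print()
# front edge of the box & panel by lines: top surface z>85
def edge(v0,v1,u0,u1,lo,hi,side):
    L=[]
    for v in range(v0,v1):
        uu=[u for u in range(u0,u1) if lo<w[v,u,2]<hi]
        if uu: L.append(w[v,uu[0] if side<0 else uu[-1],:2])
    L=np.array(L); f=cv2.fitLine(L.astype(np.float32),cv2.DIST_HUBER,0,.01,.01).ravel(); return f,L.mean(0)
for nm,a in dict(boxfront=(145,215,415,440,85,105,-1),panelfront=(158,205,358,385,76,96,-1),panelback=(158,205,358,385,76,96,1)).items():
    f,m=edge(*a); print(nm,'dir',np.degrees(np.arctan2(f[1],f[0])),m)
tr=w[150:222,378:424].reshape(-1,3); tr=tr[(tr[:,2]>15)&(tr[:,2]<28)]; print('tray',cv2.minAreaRect(tr[:,:2].astype(np.float32)))
print(c['img'].shape)
E
```

```text
hsv model [ 27  81 186] bench [ 14 118 132]
area 509.0 [[460, 112], [438, 57], [433, 52], [430, 52], [404, 63], [392, 81], [389, 87], [389, 92], [392, 100], [400, 121], [403, 123], [424, 128], [437, 128], [461, 117]]
[[253, 217], [276, 225], [278, 228], [274, 238], [265, 244], [252, 240], [249, 226]]
-60 76.7 77.7 | -55 75.6 77.3 | -50 73.9 78.1 | -45 71.8 78.3 | -40 70.0 77.9 | -35 67.6 76.9 | -30 64.7 75.4 | -25 61.4 73.2 | -20 60.1 73.8 | -15 63.6 75.2 | -10 66.7 76.1 | -5 69.2 76.4 | 0 71.5 76.2 | 5 73.9 76.7 | 10 75.7 76.6 | 15 77.0 76.5 | 20 77.7 77.2 | 25 77.8 77.2 | 
boxfront dir 4.6460695 [ 541.40446265 -326.24465564]
panelfront dir 5.104947 [ 541.45043415 -172.7884499 ]
panelback dir 4.8486342 [ 540.56811382 -193.22323991]
tray ((535.4857177734375, -272.2236022949219), (119.89643096923828, 187.926025390625), 88.42737579345703)
(400, 640, 3)
```

```bash
python3 - <<'E'
from h import *
go([421,95,205],1.196)
E
```

```text
turn -0.9622 shift if before turn [ 431.6 -544.7    0. ] after turn [693.6  42.7   0. ] norm 694.9148728275158
```

Request:
arm_command(plan=[[1,0,0,0,-0.16],[1,0,0,0,-0.16],[1,0,0,0,-0.16],[1,0,0,0,-0.16],[1,0,0,0,-0.16],[1,0,0,0,-0.162]])

```text
clock: 0.9
eef_pos: [127.4, -534.9, 205.2]
eef_rot: [-3.141, -0.0, 1.201]
wrist_force: [-0.7, -1.1, -0.6]
finger_gap: 94.3
finger_force: 0.0
```

Request:
arm_command(plan=[[1,0.0496,0.003,0,0],[1,0.0496,0.003,0,0],[1,0.0496,0.003,0,0],[1,0.0496,0.003,0,0],[1,0.0496,0.003,0,0],[1,0.0496,0.003,0,0],[1,0.0496,0.003,0,0],[1,0.0496,0.003,0,0],[1,0.0496,0.003,0,0],[1,0.0496,0.003,0,0],[1,0.0496,0.003,0,0],[1,0.0496,0.003,0,0],[1,0.0496,0.003,0,0],[1,0.0496,0.003,0,0],[1,0,0,0,0],[1,0,0,0,0]])

```text
clock: 2.9
eef_pos: [420.5, 95.4, 205.2]
eef_rot: [-3.141, 0.0, 1.196]
wrist_force: [0.3, 0.3, 0.4]
finger_gap: 93.8
finger_force: 0.0
```

```bash
python3 - <<'E'
from h import *
print(manip.read_state()['eef_pos'],manip.read_state()['eef_rot'])
c=cam('wrist'); print(c['eye'],c['orientation'],c['fx'],c['z_map'][200,320]); cv2.imwrite('pics/w1.png',c['img']); 
E
```

```text
[420.50094603  95.41295338 205.21257746] [-3.14105724e+00  4.46719900e-04  1.19619819e+00]
[449.66133109 170.74522269 383.24850957] [ 2.86122475e+00  6.45290517e-04 -3.74696297e-01] 294.13662558134047 385.85345
```

View pics/w1.png

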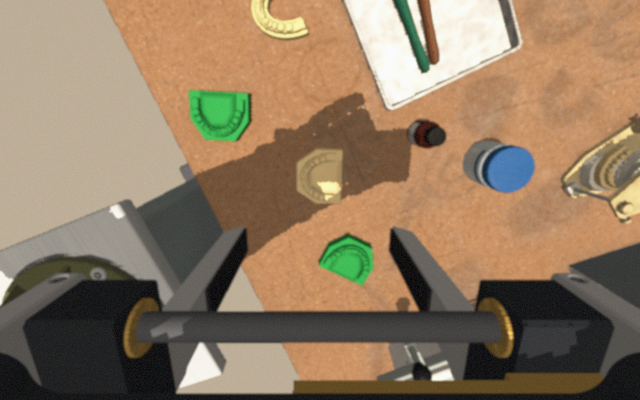

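Wrist view: the yellow full-base model sits between (297,178) and (343,178), rows 149-204, with its back edge square to the jaw axis. The green look-alike is at (347,260).

```bash
python3 - <<'E'
from h import *
c=cam('wrist'); 
for (u,v) in [(342,149),(343,203),(297,165),(297,190),(320,149),(320,205)]: print(u,v,np.round(onplane(c,u,v,14)[:2],1))
w=cloud(c); s=w[140:215,285:355].reshape(-1,3); s=s[s[:,2]>7]; r=cv2.minAreaRect(s[:,:2].astype(np.float32)); print(r, s[:,2].max())
q=s[:,:2]
d=np.array([np.sin(1.196),-np.cos(1.196)]);n=np.array([-d[1],d[0]])
a=np.percentile(q@d,[1,99]);b=np.percentile(q@n,[1,99]); print(a.ptp() if hasattr(a,'ptp') else np.ptp(a),np.ptp(b),a.mean()*d+b.mean()*n)
E
```

```text
342 149 [461.3 118.3]
343 203 [438.1  51.5]
297 165 [401.2 120.3]
297 190 [388.6  90. ]
320 149 [435.7 128.4]
320 205 [408.9  60.1]
((421.0120544433594, 96.99624633789062), (70.7763900756836, 57.408138275146484), 67.61540985107422) 26.454613497664013
56.4091106782754 68.93675034646657 [420.89598251  97.03920132]
```

Request:
arm_command(plan=[[1,0.001,0,0.04,0],[1,0,0,0.05,0],[1,0,0,0.05,0],[1,0,0,0.03,0],[1,0,0,0.02,0],[1,0,0,0.011,0],[1,0,0,0,0],[1,0,0,0,0]], newtons=15)

```text
clock: 4.0
eef_pos: [421.7, 96.5, 5.2]
eef_rot: [3.141, -0.001, 1.195]
wrist_force: [0.4, -1.0, -0.7]
finger_gap: 93.9
finger_force: 0.0
```

Request:
arm_command(plan=[[-1,0,0,0,0],[-1,0,0,0,0],[-1,0,0,0,0],[-1,0,0,0,0],[-1,0,0,0,0],[-1,0,0,0,0]], newtons=15)

```text
clock: 4.75
eef_pos: [421.3, 96.7, 4.5]
eef_rot: [3.141, -0.0, 1.196]
wrist_force: [0.3, 0.5, 1.7]
finger_gap: 58.0
finger_force: 15.0
```

Request:
arm_command(plan=[[-1,0,0,-0.01,0],[-1,0,0,-0.03,0],[-1,0,0,-0.05,0],[-1,0,0,-0.05,0],[-1,0,0,-0.05,0],[-1,0,0,-0.01,0],[-1,0,0,0,-0.153],[-1,0,0,0,-0.153],[-1,0,0,0,-0.153],[-1,0,0,0,0]])

```text
clock: 6.0
eef_pos: [420.7, 96.6, 203.7]
eef_rot: [-3.14, 0.0, 1.654]
wrist_force: [-0.7, -0.6, -1.7]
finger_gap: 58.2
finger_force: 14.9
```

```bash
python3 - <<'E'
from h import *
go([529,-264,204],1.654)
E
```

```text
turn -0.0002 shift if before turn [-3.683e+02  7.800e+01 -3.000e-01] after turn [-3.684e+02  7.790e+01 -3.000e-01] norm 376.5098025853734
```

Request:
arm_command(plan=[[-1,-0.02,0.004,0,0],[-1,-0.04,0.009,0,0],[-1,-0.048,0.01,0,0],[-1,-0.048,0.01,0,0],[-1,-0.048,0.01,0,0],[-1,-0.048,0.01,0,0],[-1,-0.048,0.01,0,0],[-1,-0.04,0.009,0,0],[-1,-0.02,0.004,0,0],[-1,-0.008,0.002,0,0],[-1,0,0,0,0],[-1,0,0,0,0]])

```text
clock: 7.5
eef_pos: [529.8, -262.7, 204.5]
eef_rot: [-3.142, -0.0, 1.655]
wrist_force: [0.8, 0.8, -1.5]
finger_gap: 58.1
finger_force: 14.9
```

```bash
python3 - <<'E'
from h import *
c=cam('wrist'); cv2.imwrite('pics/w2.png',c['img']); np.save('w2.npy',cloud(c)); np.savez('w2c.npz',R=c['R'],eye=c['eye'],fx=c['fx'],fy=c['fy'],cx=c['cx'],cy=c['cy'])
E
```

```text
(no output)
```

View pics/w2.png

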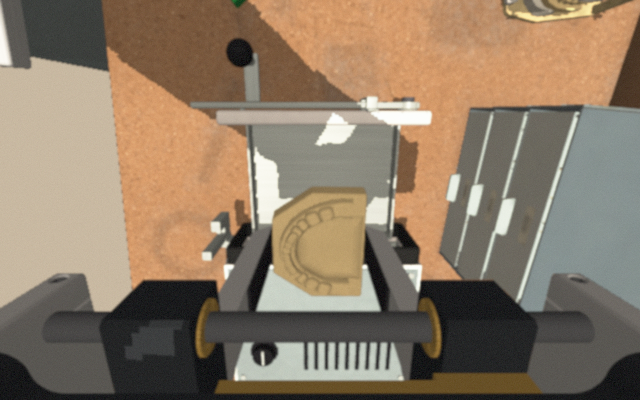

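Wrist view: model held square over the tray, panel top edge from (218,117) to (431,117), tray walls at columns ~250 and ~396, knob ball at (239,52), keeper at (213,235).

```bash
python3 - <<'E'
from h import *
c=dict(np.load('w2c.npz')); w=np.load('w2.npy')
for n,(u,v,z) in dict(panL=(431,117,86),panR=(218,117,86),wallR=(252,170,41),wallL=(395,170,41),knob=(239,52,118)).items(): print(n,np.round(onplane(c,u,v,z),1), np.round(w[v,u],1))
P=w[30:75,220:258].reshape(-1,3); P=P[(P[:,2]>107)]; print('knob',len(P),np.round(P.min(0)),np.round(P.max(0)),P.mean(0))
for u in (260,300,350,380,420): print(u,[(v,np.round(w[v,u]).astype(int).tolist()) for v in range(96,130,3)])
for u in (205,210,213,216,220,225,230): print(u,[(v,np.round(w[v,u]).astype(int).tolist()) for v in range(214,262,4)])
E
```

```text
panL [ 632.5 -177.2   86. ] [ 665.1 -175.8   -1.6]
panR [ 425.9 -194.6   86. ] [ 425.4 -194.7   84.4]
wallR [ 450.6 -253.6   41. ] [ 448.1 -256.1   29.2]
wallL [ 618.4 -239.6   41. ] [ 618.8 -239.8   39.5]
knob [ 454.  -140.1  118. ] [ 456.3 -141.6  126.9]
knob 633 [ 444. -151.  113.] [ 465. -130.  129.] [ 455.45308865 -141.20315191  123.98458802]
260 [(96, [449, -169, -2]), (99, [449, -172, -2]), (102, [465, -177, 79]), (105, [465, -180, 79]), (108, [450, -183, 0]), (111, [466, -186, 84]), (114, [466, -188, 84]), (117, [466, -191, 84]), (120, [466, -194, 85]), (123, [466, -197, 84]), (126, [454, -204, 20]), (129, [455, -207, 22])]
300 [(96, [499, -165, 0]), (99, [499, -168, -1]), (102, [504, -174, 77]), (105, [504, -177, 79]), (108, [500, -179, -2]), (111, [505, -182, 84]), (114, [505, -185, 85]), (117, [505, -188, 84]), (120, [506, -191, 84]), (123, [506, -194, 83]), (126, [502, -200, 20]), (129, [503, -203, 20])]
350 [(96, [560, -160, 0]), (99, [561, -163, -3]), (102, [553, -170, 78]), (105, [554, -172, 78]), (108, [562, -174, -1]), (111, [554, -178, 83]), (114, [554, -181, 85]), 
[... 2219 characters left out ...]
 53]), (222, [423, -316, 56]), (226, [423, -321, 57]), (230, [-9223372036854775808, -9223372036854775808, -9223372036854775808]), (234, [424, -330, 59]), (238, [-9223372036854775808, -9223372036854775808, -9223372036854775808]), (242, [425, -339, 62]), (246, [425, -344, 61]), (250, [432, -336, 87]), (254, [406, -388, -1]), (258, [405, -395, -2])]
230 [(214, [413, -327, -1]), (218, [413, -333, -2]), (222, [413, -339, -2]), (226, [413, -345, -1]), (230, [413, -350, 0]), (234, [426, -336, 44]), (238, [428, -338, 52]), (242, [435, -332, 76]), (246, [438, -332, 85]), (250, [439, -335, 89]), (254, [439, -340, 89]), (258, [439, -344, 90])]<stdin>:6: RuntimeWarning: invalid value encountered in cast
```

Request:
arm_command(plan=[[-1,0,0.005,0.02,0],[-1,0,0,0.04,0],[-1,0,0,0.045,0],[-1,0,0,0.035,0],[-1,0,0,0.02,0],[-1,0,0,0.01,0],[-1,0,0,0.003,0],[-1,0,0,0.002,0],[-1,0,0,0,0],[-1,0,0,0,0]])

```text
clock: 8.8
eef_pos: [535.0, -263.2, 29.9]
eef_rot: [3.141, 0.0, 1.655]
wrist_force: [1.1, 0.4, -1.4]
finger_gap: 57.7
finger_force: 14.9
```

Request:
arm_command(plan=[[-1,0,0,0.001,0],[-1,0,0,0.001,0],[-1,0,0,0.001,0],[-1,0,0,0,0],[-1,0,0,0,0]])

```text
clock: 9.43
eef_pos: [534.8, -263.1, 26.6]
eef_rot: [3.142, 0.0, 1.655]
wrist_force: [-0.2, -0.5, 0.1]
finger_gap: 57.8
finger_force: 15.0
```

Request:
arm_command(plan=[[-1,0,0,0.001,0],[-1,0,0,0,0],[-1,0,0,0,0]])

```text
clock: 9.8
eef_pos: [534.9, -263.4, 26.4]
eef_rot: [3.141, 0.001, 1.655]
wrist_force: [-5.9, -0.1, 11.0]
finger_gap: 57.9
finger_force: 15.2
```

Request:
arm_command(plan=[[1,0,0,-0.0005,0],[1,0,0,0,0],[1,0,0,0,0],[1,0,0,0,0],[1,0,0,0,0],[1,0,0,-0.01,0],[1,0,0,-0.03,0],[1,0,0,-0.05,0],[1,0,0,-0.06,0],[1,0,0,-0.05,0],[1,0,0,0,0.175],[1,0,0,0,0.175],[1,0,0,0,0.175],[1,0,0,0,0.175],[1,0,0,0,0.175],[1,0,0,0,0.175],[1,0,0,0,0.175],[1,0,0,0,0.175],[1,0,0,0,0.172],[1,0,0,0,0]])

```text
clock: 12.3
eef_pos: [534.7, -263.1, 226.6]
eef_rot: [3.141, -0.0, 0.084]
wrist_force: [-0.4, 0.2, -0.3]
finger_gap: 93.9
finger_force: 0.0
```

```bash
python3 - <<'E'
from h import *
go([455,-140.5,190],0.083)
c=cam('top'); w=cloud(c)
P=w[202:228,343:370].reshape(-1,3); P=P[P[:,2]>107]; print('knob',np.round(P.min(0)),np.round(P.max(0)),P.mean(0))
im=c['img']; cv2.imwrite('pics/t2.png',cv2.resize(im[120:245,340:515],None,fx=4,fy=4,interpolation=cv2.INTER_CUBIC))
E
```

```text
turn 0.0008 shift if before turn [ -69.2 -128.8   36.6] after turn [ -69.3 -128.8   36.6] norm 150.741381947204
knob [ 405. -152.  115.] [ 463. -117.  573.] [ 432.0417665  -133.33360545  354.54604382]
```

View pics/t2.png

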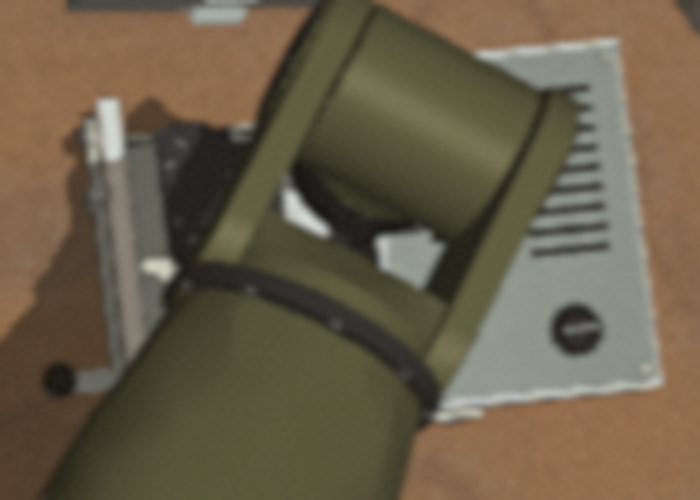

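The picture shows the arm covering the drawer, but the knob at (60,380) in the crop is clear and agrees with the wrist measurement (455,-140.5).

Request:
arm_command(plan=[[-0.15,-0.015,-0.028,0,0],[-0.15,-0.02,-0.037,0,0],[-0.15,-0.02,-0.037,0,0],[-0.15,-0.0142,-0.0268,0,0],[-0.15,0,0,0.02,0],[-0.15,0,0,0.04,0],[-0.15,0,0,0.02,0],[-0.15,0,0,0,0],[-0.15,0,0,0,0]])

```text
clock: 13.48
eef_pos: [455.6, -140.6, 147.1]
eef_rot: [3.141, -0.001, 0.084]
wrist_force: [0.8, 0.0, 0.4]
finger_gap: 40.1
finger_force: 0.0
```

```bash
python3 - <<'E'
from h import *
print(manip.read_state()['eef_pos'])
c=cam('wrist'); cv2.imwrite('pics/w3.png',c['img'])
E
```

```text
[ 455.63212865 -140.62544252  147.09312012]
```

View pics/w3.png

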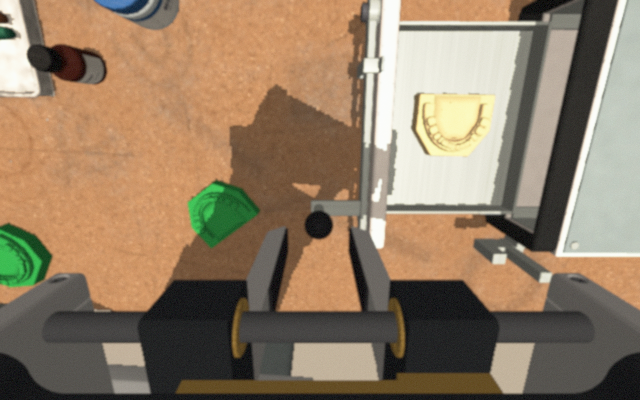

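Wrist view: model lies flat in the tray at (453,122). The knob at (318,224) is centred between the fingertips (283 and 353).

Request:
arm_command(plan=[[-0.15,0,0,0.02,0],[-0.15,0,0,0.02,0],[-0.15,0,0,0.008,0],[-0.15,0,0,0,0],[-1,0,0,0,0],[-1,0,0,0,0],[-1,0,0,0,0],[-1,0,0,0,0],[-1,0,0,0,0]], newtons=25)

```text
clock: 14.65
eef_pos: [455.5, -140.5, 98.4]
eef_rot: [3.141, -0.001, 0.083]
wrist_force: [-0.3, -0.1, 5.7]
finger_gap: 20.0
finger_force: 25.0
```

Request:
arm_command(plan=[[-1,0.0007,0,-0.002,0],[-1,0.0009,0,-0.003,0],[-1,0.0016,0,-0.005,0],[-1,0,0,0,0]])

```text
clock: 15.15
eef_pos: [458.6, -140.1, 108.3]
eef_rot: [3.142, -0.0, 0.083]
wrist_force: [2.7, -1.3, -2.2]
finger_gap: 20.3
finger_force: 25.0
```

Request:
arm_command(plan=[[-1,0.0018,0,-0.005,0],[-1,0.0021,0,-0.005,0],[-1,0,0,0,0],[-1,0,0,0,0]])

```text
clock: 15.65
eef_pos: [462.1, -139.8, 117.8]
eef_rot: [-3.142, 0.0, 0.083]
wrist_force: [1.6, -0.6, -2.9]
finger_gap: 20.5
finger_force: 25.0
```

Request:
arm_command(plan=[[-1,0,0.003,0,0],[-1,0,0.006,0,0],[-1,0,0.01,0,0],[-1,0,0.012,0,0],[-1,0,0.012,0,0],[-1,0,0.012,0,0],[-1,0,0.012,0,0],[-1,0,0.012,0,0],[-1,0,0.01,0,0],[-1,0,0.008,0,0],[-1,0,0.006,0,0],[-1,0,0.004,0,0],[-1,0,0.003,0,0],[-1,0,0,0,0],[-1,0,0,0,0]])

```text
clock: 17.52
eef_pos: [471.4, -249.6, 118.1]
eef_rot: [3.141, -0.0, 0.083]
wrist_force: [1.0, -0.4, -1.9]
finger_gap: 20.3
finger_force: 25.0
```

Request:
arm_command(plan=[[-1,0,0.002,0,0],[-1,0,0.002,0,0],[-1,0,0.002,0,0],[-1,0,0.002,0,0],[-1,0,0.002,0,0],[-1,0,0.002,0,0],[-1,0,0.002,0,0],[-1,0,0,0,0],[-1,0,0,0,0]])

```text
clock: 18.65
eef_pos: [472.6, -263.7, 118.1]
eef_rot: [3.141, -0.0, 0.083]
wrist_force: [-1.0, -1.6, -2.3]
finger_gap: 20.5
finger_force: 25.0
```

Request:
arm_command(plan=[[-1,0,0.001,0,0],[-1,0,0.001,0,0],[-1,0,0.001,0,0],[-1,0,0.001,0,0],[-1,0,0.001,0,0],[-1,0,0.001,0,0],[-1,0,0,0,0],[-1,0,0,0,0]])

```text
clock: 19.65
eef_pos: [473.0, -269.6, 118.0]
eef_rot: [3.141, -0.0, 0.083]
wrist_force: [-1.7, -0.5, -1.9]
finger_gap: 20.5
finger_force: 25.0
```

Request:
arm_command(plan=[[-1,0,0.001,0,0],[-1,0,0.001,0,0],[-1,0,0.001,0,0],[-1,0,0.001,0,0],[-1,0,0,0,0],[-1,0,0,0,0]])

```text
clock: 20.4
eef_pos: [473.2, -273.2, 117.8]
eef_rot: [-3.141, 0.0, 0.083]
wrist_force: [-2.4, 4.0, -2.0]
finger_gap: 20.3
finger_force: 25.0
```

Request:
arm_command(plan=[[-1,0,0.001,0,0],[-1,0,0.001,0,0],[-1,0,0.001,0,0],[-1,0,0,0,0],[-1,0,0,0,0]])

```text
clock: 21.02
eef_pos: [473.5, -276.1, 117.9]
eef_rot: [-3.141, 0.0, 0.083]
wrist_force: [-2.8, 5.4, -1.7]
finger_gap: 20.5
finger_force: 25.0
```

Request:
arm_command(plan=[[-1,0,0.0007,0,0],[-1,0,0.0007,0,0],[-1,0,0.0006,0,0],[-1,0,0,0,0],[-1,0,0,0,0]])

```text
clock: 21.65
eef_pos: [473.6, -278.0, 117.8]
eef_rot: [-3.141, 0.0, 0.083]
wrist_force: [-3.0, 6.4, -0.8]
finger_gap: 20.4
finger_force: 25.0
```

Request:
arm_command(plan=[[-1,0,0.0005,0,0],[-1,0,0,0,0],[-1,0,0,0,0]])

```text
clock: 22.02
eef_pos: [473.7, -278.5, 117.8]
eef_rot: [-3.141, 0.0, 0.083]
wrist_force: [-2.6, 6.1, -1.6]
finger_gap: 20.7
finger_force: 25.0
```

Request:
arm_command(plan=[[-1,0,0.0005,0,0],[-1,0,0,0,0],[-1,0,0,0,0]])

```text
clock: 22.4
eef_pos: [473.7, -278.9, 117.8]
eef_rot: [-3.141, 0.001, 0.083]
wrist_force: [-2.5, 5.7, -1.1]
finger_gap: 20.8
finger_force: 25.0
```

Request:
arm_command(plan=[[-1,0,0.0005,0,0],[-1,0,0,0,0],[-1,0,0,0,0]])

```text
clock: 22.78
eef_pos: [473.7, -279.4, 117.8]
eef_rot: [-3.141, 0.0, 0.083]
wrist_force: [-3.0, 6.2, -0.7]
finger_gap: 20.4
finger_force: 25.0
```

Request:
arm_command(plan=[[-1,0,0.0005,0,0],[-1,0,0,0,0],[-1,0,0,0,0]])

```text
clock: 23.15
eef_pos: [473.8, -279.9, 117.8]
eef_rot: [-3.141, 0.001, 0.083]
wrist_force: [-2.3, 5.7, -1.2]
finger_gap: 20.3
finger_force: 25.0
```

Request:
arm_command(plan=[[-1,0,0.0005,0,0],[-1,0,0,0,0],[-1,0,0,0,0]])

```text
clock: 23.52
eef_pos: [473.8, -280.4, 117.8]
eef_rot: [-3.141, 0.001, 0.083]
wrist_force: [-3.5, 7.3, -1.2]
finger_gap: 20.6
finger_force: 25.0
```

Request:
arm_command(plan=[[-1,0,0.0005,0,0],[-1,0,0,0,0],[-1,0,0,0,0]])

```text
clock: 23.9
eef_pos: [473.9, -280.8, 117.8]
eef_rot: [-3.14, 0.001, 0.083]
wrist_force: [-3.9, 7.5, -1.4]
finger_gap: 20.6
finger_force: 25.0
```

Request:
arm_command(plan=[[-1,0,0.0005,0,0],[-1,0,0,0,0],[-1,0,0,0,0]])

```text
clock: 24.28
eef_pos: [473.8, -281.1, 117.7]
eef_rot: [-3.14, 0.001, 0.083]
wrist_force: [-3.7, 9.0, -1.6]
finger_gap: 20.5
finger_force: 25.0
```

Request:
arm_command(plan=[[-1,0,0.0005,0,0],[-1,0,0,0,0],[-1,0,0,0,0]])

```text
clock: 24.65
eef_pos: [473.9, -281.1, 117.7]
eef_rot: [-3.139, 0.001, 0.083]
wrist_force: [-4.2, 12.2, -0.4]
finger_gap: 20.4
finger_force: 25.0
```

Request:
arm_command(plan=[[-1,0,-0.0008,0,0],[-1,0,-0.0007,0,0],[-1,0,0,0,0],[-1,0,0,0,0]])

```text
clock: 25.15
eef_pos: [473.9, -280.6, 117.8]
eef_rot: [-3.141, 0.0, 0.083]
wrist_force: [-2.7, 5.0, -1.7]
finger_gap: 20.5
finger_force: 25.0
```

Request:
arm_command(plan=[[-1,-0.0011,0,0.003,0],[-1,-0.0011,0,0.003,0],[-1,-0.001,0,0.003,0],[-1,0,0,0,0],[-1,0,0,0,0]])

```text
clock: 25.78
eef_pos: [470.3, -280.9, 108.8]
eef_rot: [-3.141, 0.001, 0.083]
wrist_force: [-7.0, 5.2, 0.2]
finger_gap: 20.6
finger_force: 25.0
```

Request:
arm_command(plan=[[-1,0,-0.0004,0,0],[-1,-0.0007,0,0.002,0],[-1,-0.0004,0,0.0015,0],[-1,0,0,0,0],[-1,0,0,0,0]])

```text
clock: 26.4
eef_pos: [469.1, -280.7, 105.3]
eef_rot: [-3.141, 0.001, 0.083]
wrist_force: [-6.7, 5.2, 0.9]
finger_gap: 20.5
finger_force: 25.0
```

Request:
arm_command(plan=[[-1,-0.0006,0,0.002,0],[-1,-0.0006,0,0.002,0],[-1,-0.0004,0,0.0015,0],[-1,0,0,0,0],[-1,0,0,0,0]])

```text
clock: 27.02
eef_pos: [467.3, -280.9, 99.7]
eef_rot: [-3.141, 0.002, 0.083]
wrist_force: [-8.1, 4.4, 0.8]
finger_gap: 21.0
finger_force: 25.0
```

Request:
arm_command(plan=[[-1,-0.0003,0,0.001,0],[-1,0,0,0,0],[-0.15,0,0,0,0],[-0.15,0,0,0,0],[-0.15,0,0,0,0],[-0.15,0,0,0,0],[-0.15,0,0,-0.02,0],[-0.15,0,0,-0.04,0],[-0.15,0,0,-0.04,0],[-0.15,0,0,-0.04,0],[-0.15,0,0,0,0]])

```text
clock: 28.4
eef_pos: [468.6, -281.6, 241.9]
eef_rot: [3.138, -0.004, 0.083]
wrist_force: [0.2, -0.7, 1.1]
finger_gap: 40.1
finger_force: 0.0
```

```bash
python3 - <<'E'
from h import *
c=cam('wrist'); cv2.imwrite('pics/w4.png',c['img']); w=cloud(c)
P=w[190:270,290:350].reshape(-1,3); P=P[(P[:,2]>105)&(P[:,2]<140)]; print('knob',len(P),np.round(P.min(0)),np.round(P.max(0)))
E
```

```text
knob 239 [ 456. -289.  116.] [ 472. -268.  129.]
```

View pics/w4.png

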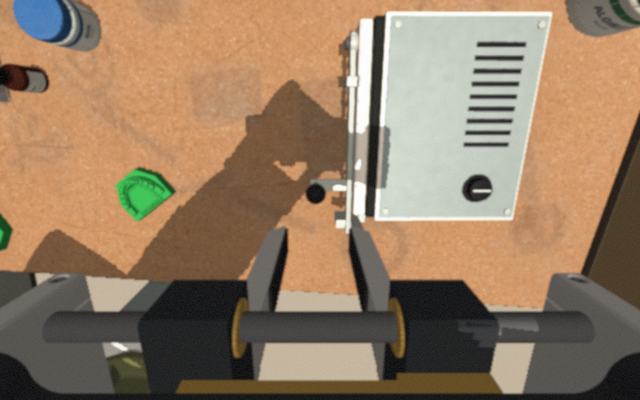

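Wrist view: drawer shut, knob at (316,193), bar end in the keeper at (345,224). I'll check numerically that the bar is level.

```bash
python3 - <<'E'
from h import *
c=cam('wrist'); w=cloud(c)
ey=np.array([.9966,.0829]);ex=np.array([.0829,-.9966])
P=w[20:245,290:372].reshape(-1,3);P=P[np.isfinite(P[:,0])]
s=P[:,:2]@ex;t=P[:,:2]@ey
k=P[P[:,2]>106];k=k[k[:,2]<140];print('knob',np.round(k.min(0)),np.round(k.max(0)))
for t0 in range(385,620,20):
    m=(abs(t-t0)<10)&(P[:,2]>60)&(P[:,2]<100)
    for a in (353,356,359,362,):
        q=P[m&(abs(s-a)<1.5),2]; print(t0,a,len(q),np.round(np.median(q),1) if len(q) else '',end=' | ')
    print()
E
```

```text
knob [ 425. -336.  107.] [ 477. -268.  128.]
385 353 22 76.9 | 385 356 25 78.4 | 385 359 7 78.5 | 385 362 16 73.5 | 
405 353 48 77.1 | 405 356 32 78.8 | 405 359 15 78.5 | 405 362 51 82.9 | 
425 353 33 77.0 | 425 356 43 78.7 | 425 359 21 77.7 | 425 362 69 80.7 | 
445 353 49 77.8 | 445 356 36 78.9 | 445 359 19 78.3 | 445 362 78 82.3 | 
465 353 36 77.0 | 465 356 49 78.9 | 465 359 20 77.9 | 465 362 78 82.1 | 
485 353 47 77.5 | 485 356 41 78.5 | 485 359 23 78.3 | 485 362 79 81.0 | 
505 353 40 76.6 | 505 356 52 78.6 | 505 359 20 78.1 | 505 362 87 82.1 | 
525 353 54 77.4 | 525 356 46 78.8 | 525 359 29 78.4 | 525 362 88 82.3 | 
545 353 51 78.4 | 545 356 62 79.1 | 545 359 31 79.6 | 545 362 85 80.8 | 
565 353 54 78.0 | 565 356 57 79.2 | 565 359 31 93.0 | 565 362 60 81.6 | 
585 353 58 76.3 | 585 356 61 78.9 | 585 359 44 78.7 | 585 362 95 82.7 | 
605 353 32 78.7 | 605 356 32 80.7 | 605 359 29 80.6 | 605 362 81 82.5 |
```

The bar is level along its whole length (slope under 0.005 rad) and the drawer is shut, with the arm clear of everything.

```bash
python3 -c "
from h import *
print(ticket.sign_off())"
```

```text
the job is handed in; nothing more can be done
None
```

The full-base model lies flat in the drawer, and the drawer is shut with the latch bar level in the keeper's notch. I handed the job in at about 28.5 s; the sign-off gave no verdict.

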